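# Unhook the bike wall hook from its keyhole studs

### The arm

A 7-joint arm with a two-finger parallel gripper is mounted at the origin on the work surface. World frame = base frame: x ahead of the robot, y to its left, z up, the work surface at z = 0. Lengths are in m, angles in rad, forces in N, time in s.
With the tool pointing down it reaches from about 0.4 to 0.85 m from the base axis. Payload 10.4 kg.
Tool frame: the origin (TCP) lies at the very end of the fingers, on their centre line; the grasp point (between the pads) lies 19 mm behind it; z points along the fingers, y is the direction in which the jaws open and shut (so a half turn about z gives the same grasp; the last joint's range is limited). The gripper opens to 87 mm and grips with 3 to 60 N. Pads are 19 mm wide; open, the fingers measure 117 mm over their backs; the gripper's body (75 mm by 190 mm) begins 51 mm behind the grasp point.
Start: joints at [1.168, 0.332, -0.065, 1.46, 0.022, 1.35, -0.088], TCP at [0.232, -0.58, 0.223] pointing down, gripper open.
Joint ranges: [-2.6, 2.6], [-0.5, 2.12], [-1.47, 1.34], [0.16, 2.42], [-1.27, 4.41], [0.06, 2.06], [-2.6, 2.6]. Speed limits (rad/s): [2.22, 2.22, 2.79, 2.79, 3.14, 3.14, 3.14].

### API

Orientations are given as a unit quaternion [x, y, z, w].
In Python, from bench import r, eyes, job gives the robot as it stands. The module is installed in compiled form; this text tells all that it offers.
- The arm moves only by the tool play_rows, never from a script. Its argument "motion" is a list of rows, each a list of 7 numbers: the shift along the tool's x, y, z as a fraction of full scale, then the turn, a rotation vector about the tool's x, y, z as a fraction of full scale, then the opening in per cent of the stroke, from 0 (shut) to 100 (fully open). A call has 1 to 5 rows; each row is the pose to reach, as a shift and turn from the pose commanded when the call began, along the tool's axes at that moment; what a row does not reach only later rows make up. Full scale, the value 1, is 0.2 m for a shift and 90 degrees for a turn. A row lasts 1/8 s, in which the tool goes at most 62.5 mm and 10.7 degrees, less where a joint would pass 70% of its speed; a pose out of reach is approached as far as the arm can. A call with a number of a shift or a turn outside -1 to 1 is refused whole. A call with a gripper value outside its range is refused whole. The fingers move at their own pace and stop on an object; "squeeze" is the grip in N (left out, the last holds). Time passes only in rows, so rows that repeat a pose let the fingers close. It gives the time, the measured TCP pose, the force and the opening at its end, in the units of the state.
- r.read_state(): the state, without advancing time (a new reading comes with each control period).
- eyes.camera(name): name is "side" or "top"; returns a dict with "image" (480x640x3 uint8, red, green, blue), "mtx" (3x3 intrinsics, pixels), "R" (3x3) and "t" (3): a world point X has camera coordinates R X + t. Camera axes: x right, y down, z forward; pixel columns grow to the right and rows downward; lengths in m; the calibration is good to about 2 mm. A picture is of the moment at which its call begins. There is no depth.
- job.close_job(): hands the job in, once; it reports no verdict.
Trained networks look in a picture, given as the dict that the camera call returned (one of the last four; its "shot" number tells which), for a name from the list of things; names that differ only in an ending like _2 or _b are one class to them, and where a whole thing is asked for, a point or a joint stands for the part that bears it (a point fixed in the world has none). Each returns a list of dicts, best first, with "p" (0 to 1); they miss things now and then, are a little off and sometimes report something else, mostly with a low value. They report only what shows in the picture. A call takes as long as a camera call. They do not tell look-alikes from the thing itself.
- eyes.regions_of(picture, label): "region" (480x640 bool, what is visible of it) and "xy" ([column, row] in pixels, amid what is visible of it).
- eyes.landmark_of(picture, label): "xy" ([column, row] in pixels: a listed point, or the origin of a listed thing).
The state is a dict: "time": time; "joint_positions": joint angles; "joint_vel": joint speeds; "joint_torque": joint torques, N m; "ee_pos": TCP position; "eef_rot": TCP orientation; "ft_force": force on the tool from outside, world axes, zero at the start; "torque": the same for the moment, N m; "width": finger opening in m.
Only numpy, scipy, OpenCV 4.12 (cv2) and the standard library are available. Lean on these libraries where they do the work, as an engineer would, in place of code of your own. Each camera call takes 0.05 s, during which the arm holds its last target. There are 200 camera calls.

### The job

Take the aluminium bike wall hook off the sloping plywood board: slide it up the slope along its two keyhole slots until both stud heads stand in the wide ends, then lift it free. Lay it gently in the open grey tray, plate down and flat on the tray's floor, and let go; leave the tumbler, tire levers, crank puller and bottle cage where they are.

Things in the scene. Friction and masses are not known exactly. Their poses are not given: they have to be found in the camera images.
- hook: Bike wall hook of aluminium, about 0.3 kg, loose, hung on the two studs. Flat plate 184 (x) x 50 (y) x 4 (z) mm; origin at the centre of its underside, x along it (up the slope as it hangs), z out of it. Mid-plate stands an arm 44 (x) x 14 (y) mm, 68 mm high, whose top runs on towards +x as a 14 mm thick nose, x 22 to 55 mm, z 56 to 68 mm, with a turned-up tip to z = 83 mm.
- hook_arm (a point): Middle of the hook's upright arm, 45 mm above the plate's underside (hook x = y = 0): pinch here across the arm's 14 mm, along the hook's y.
- keyhole_upper (a point): Centre of the wide end (24 mm along x, 21 mm across) of the hook's upper keyhole, at the plate's underside, hook x = +50 mm. A 9 mm wide narrow slot runs from it towards hook +x. As hung, the stud stands in the narrow slot about 22 mm from here, so the hook must go about 22 mm up the slope.
- keyhole_lower (a point): The same for the lower keyhole, hook x = -70 mm; the two wide ends are 120 mm apart like the studs.
- board: Sloping plywood hanging board on a wooden frame, fixed. Origin on the step under the middle of the board; x is level and points to the board's high end, z up. Its face is 250 mm long up the slope, 160 mm wide, and rises at 25 degrees towards +x (facing the robot side); the face's middle is 70 mm above the origin.
- stud_upper (a point): Upper steel stud: the point where its axis meets the board's face, 60 mm up the slope from the face's middle. The stud stands square to the face: shank 6 mm diameter, head 15 mm diameter whose underside is 8.5 mm and top 11.5 mm above the face.
- stud_lower (a point): Lower steel stud, same form, 60 mm down the slope from the face's middle (120 mm from the upper stud, straight down the slope).
- tray: Open grey plastic tray, fixed, 260 (x) x 170 (y) x 40 (z) mm outside, walls and floor 5 mm thick. Origin at the centre of its underside, x along its length, z up. The hook lies in it lengthwise.
- tumbler: Glass tumbler of screws, 74 mm wide, 95 mm high, loose; origin at the centre of its underside. A bystander.
- levers: Bundle of yellow plastic tire levers lying flat, 135 x 19 x 28 mm, loose; origin under its middle. A bystander.
- puller: Chrome crank puller lying flat, 86 mm long (x) with a 100 mm cross bar (y) at its +x end, 22 mm high, loose; origin under its middle. A bystander.
- cage: Red aluminium bottle cage lying on its back, 130 x 74 x 76 mm, loose; origin under its middle. A bystander.
Not all that is in view belongs to the job. What is meant by the hook is not yellow, and is the smaller of those in its own colour.

How it is judged:
By the outcome, as a careful person would: the job done as asked, in the order asked, and still so for the second after the job is handed in, with the robot touching nothing.
It also fails if it takes over 45 s, if anything falls off the work surface, if the arm or the gripper's body presses on something with over 40 N, if the wrist force passes 120 N, or if a joint passes its speed limit or range.

## Working session

There is one attempt and no reset: what is moved stays moved. The work goes in short steps, Python scripts to look and compute and a tool call to move; the robot and the scene stay as the last step left them, time stands still between calls to the robot, and variables do not carry over. Pictures are saved under pics/ and viewed, about 8 in all and at most 12, crops included, and the job is handed in when it is done.

Besides the shell and the picture viewer there is one more tool, called after "Request:" in YAML: its name, and indented under it one key for each argument. play_rows: Moves the arm, as the interface text tells. Shift numbers are shares of 0.2 m and turn numbers shares of 90 degrees, none past 1 either way. Its arguments: {"type":"object","properties":{"motion":{"type":"array","items":{"type":"array","items":{"type":"number"}}},"squeeze":{"type":"number"}},"required":["motion"]}

```bash
mkdir -p pics
cat > h.py <<'E'
import numpy as np, cv2
from bench import r, eyes, job
def shot(n,f=None):
    p=eyes.camera(n)
    if f: cv2.imwrite(f'pics/{f}.png',p['image'][:,:,::-1])
    return p
def proj(p,X):
    c=np.atleast_2d(X)@np.array(p['R']).T+p['t']; u=c@np.array(p['mtx']).T
    return u[:,:2]/u[:,2:]
def ray(p,xy):
    R=np.array(p['R']);d=R.T@np.linalg.inv(p['mtx'])@[xy[0],xy[1],1]
    return -R.T@p['t'],d/np.linalg.norm(d)
def tri(p,a,q,b):
    o1,d1=ray(p,a);o2,d2=ray(q,b)
    s=np.linalg.lstsq(np.c_[d1,-d2],o2-o1,rcond=None)[0]
    x,y=o1+s[0]*d1,o2+s[1]*d2
    return (x+y)/2,np.linalg.norm(x-y)
def onz(p,xy,z):
    o,d=ray(p,xy);return o+d*(z-o[2])/d[2]
E
python3 - <<'E'
from h import *
np.set_printoptions(precision=3,suppress=True)
s=shot('side','s0');t=shot('top','t0')
for n in ['hook','hook_arm','keyhole_upper','keyhole_lower','board','stud_upper','stud_lower','tray','tumbler','levers','puller','cage']:
    for nm,p in(('s',s),('t',t)):
        print(n,nm,[(np.round(d['xy'],1).tolist(),round(d['p'],2)) for d in eyes.landmark_of(p,n)])
cv2.imwrite('pics/a.png',np.vstack([s['image'],t['image']])[:,:,::-1])
print(s['R'],s['t'],t['R'],t['t'],t['mtx'],r.read_state())
E
```

```text
hook s [([285.4, 279.8], 0.8), ([231.9, 398.4], 0.57), ([419.6, 320.5], 0.56)]
hook t [([132.7, 239.1], 0.82), ([262.9, 224.3], 0.61), ([277.8, 349.5], 0.58), ([294.1, 125.5], 0.32)]
hook_arm s [([295.8, 263.2], 0.98), ([221.9, 442.1], 0.77), ([428.8, 309.6], 0.65)]
hook_arm t [([260.7, 235.5], 0.95), ([297.7, 353.3], 0.66)]
keyhole_upper s [([444.4, 329.1], 0.86), ([183.4, 397.5], 0.74), ([261.0, 264.1], 0.73)]
keyhole_upper t [([265.1, 370.5], 0.98), ([259.0, 202.1], 0.88), ([127.4, 207.6], 0.6)]
keyhole_lower s [([295.2, 403.9], 0.81), ([385.2, 303.9], 0.75), ([319.2, 299.4], 0.58)]
keyhole_lower t [([266.8, 260.7], 0.93), ([282.0, 318.8], 0.82), ([147.5, 283.7], 0.75)]
board s [([285.9, 303.3], 0.7)]
board t [([267.3, 222.5], 0.73), ([261.5, 232.6], 0.56)]
stud_upper s [([253.4, 255.4], 0.81), ([316.9, 297.8], 0.17)]
stud_upper t [([259.9, 191.4], 0.72), ([260.5, 233.0], 0.64), ([255.2, 204.5], 0.52)]
stud_lower s [([310.5, 291.4], 0.71), ([375.8, 252.9], 0.31)]
stud_lower t [([264.8, 250.0], 0.93)]
tray s [([310.8, 288.6], 0.68)]
tray t [([465.4, 235.0], 0.92)]
tumbler s [([238.
[... 318 characters left out ...]
-0.833]
 [ 0.292 -0.78  -0.553]] [0.518 0.12  1.145] [[-0.004 -1.     0.001]
 [-0.99   0.004 -0.143]
 [ 0.143 -0.002 -0.99 ]] [0.114 0.52  0.941] [[471.89    0.    319.32 ]
 [  0.    471.89  232.984]
 [  0.      0.      1.   ]] {'time': 1.3, 'joint_positions': array([ 1.168,  0.332, -0.065,  1.46 ,  0.022,  1.35 , -0.089]), 'joint_vel': array([ 0.   , -0.   , -0.001, -0.002,  0.   , -0.001,  0.002]), 'joint_torque': array([ -0.   , -62.304,   0.024, -39.012,  -0.061,   0.032,  -0.   ]), 'ee_pos': array([ 0.232, -0.58 ,  0.223]), 'eef_rot': array([0.982, 0.189, 0.   , 0.   ]), 'ft_force': array([ 0.583, -0.168, -0.734]), 'torque': array([-0.006,  0.009,  0.01 ]), 'width': 0.08693227798691476}
```

View pics/s0.png

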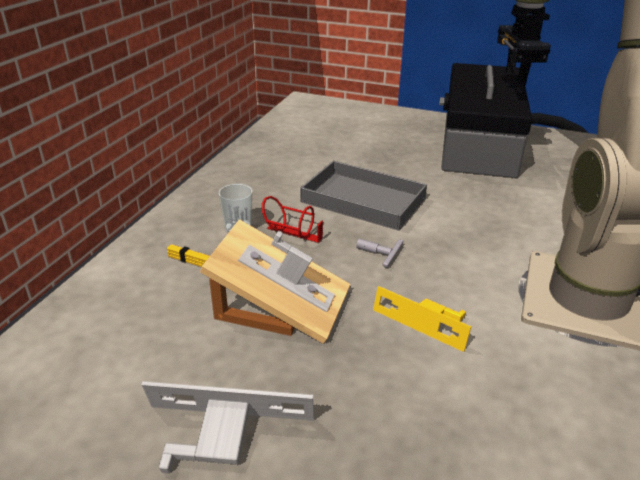

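View pics/t0.png

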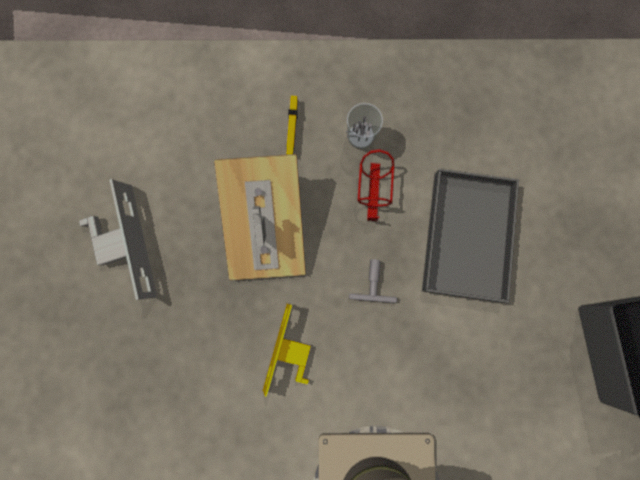

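The top picture shows the board with the small grey hook at (261,228) and the tray at (470,237). Three things could be taken for the hook:
- the small grey one on the board, at side (290,262) and top (261,228)
- the large grey one on the floor, at side (225,420) and top (125,240)
- the yellow one, at side (428,310) and top (288,350)

I choose the small grey one hung on the board. Next I'll check it in a close crop and fit the poses.

Run:
```python
from h import *
s=cv2.imread('pics/s0.png')[215:345,195:355];t=cv2.imread('pics/t0.png')[150:285,205:315]
a=cv2.resize(s,None,fx=3,fy=3,interpolation=2);b=cv2.resize(t,None,fx=2.888,fy=2.888,interpolation=2)
b=cv2.resize(b,(318,390));cv2.imwrite('pics/c1.png',np.hstack([a,b]))
from scipy.optimize import least_squares
from scipy.spatial.transform import Rotation as Ro
ps,pt=shot('side'),shot('top')
a25=np.radians(25)
def board(v):  # x,y,z,yaw -> face centre, rotation of slope frame
    Rb=Ro.from_euler('z',v[3]).as_matrix()
    return np.array([v[0],v[1],v[2]+.07]),Rb@Ro.from_euler('y',-a25).as_matrix()
M={'hook_arm':(0,0,.045),'keyhole_upper':(.05,0,0),'keyhole_lower':(-.07,0,0)}
ob=[(ps,'hook_arm',(295.8,263.2)),(pt,'hook_arm',(260.7,235.5)),(ps,'keyhole_upper',(261,264.1)),(pt,'keyhole_upper',(259,202.1)),
(pt,'keyhole_lower',(266.8,260.7)),(ps,'keyhole_lower',(319.2,299.4)),(ps,'su',(253.4,255.4)),(ps,'sl',(310.5,291.4)),(pt,'su',(259.9,191.4)),(pt,'sl',(264.8,250.))]
def pt3(v,n):
    c,R=board(v)
    if n=='su':return c+R@[.06,0,0]
    if n=='sl':return c+R@[-.06,0,0]
    return c+R@(np.array(M[n])+[-.012,0,0.0])
f=lambda v:np.concatenate([proj(p,pt3(v,n))[0]-xy for p,n,xy in ob])
q=least_squares(f,[.55,.1,0,0],loss='soft_l1')
print(q.x.round(4));print(f(q.x).reshape(-1,2).round(1))
for n in M:print(n,pt3(q.x,n).round(4))
for nm in('hook','tray','board'):
  for p,k in((ps,'s'),(pt,'t')):
    for d in eyes.regions_of(p,nm):
        m=d['region'].astype('uint8');rc=cv2.minAreaRect(cv2.findNonZero(m));print(nm,k,np.round(d['xy']),round(d['p'],2),m.sum(),np.round(cv2.boxPoints(rc)).tolist())
```

```text
[ 0.5411  0.2273 -0.0018  0.0505]
[[ 0.9 -0.9]
 [-0.2 -2.5]
 [ 2.8  0.4]
 [ 1.5  0.4]
 [-1.3 -1.5]
 [ 0.9 -1.5]
 [ 0.   3. ]
 [-0.7  0.4]
 [-0.3  0.3]
 [-0.2 -0.9]]
hook_arm [0.5113 0.2258 0.1039]
keyhole_upper [0.5755 0.229  0.0843]
keyhole_lower [0.4669 0.2235 0.0336]
hook s [219. 411.] 0.95 6694 [[135.0, 471.0], [142.0, 381.0], [315.0, 395.0], [308.0, 484.0]]
hook s [426. 319.] 0.67 2774 [[367.0, 308.0], [383.0, 273.0], [479.0, 318.0], [463.0, 352.0]]
hook s [290. 273.] 0.61 2429 [[238.0, 261.0], [261.0, 221.0], [348.0, 274.0], [325.0, 313.0]]
hook t [289. 350.] 0.96 1254 [[261.0, 391.0], [286.0, 303.0], [327.0, 315.0], [302.0, 402.0]]
hook t [127. 239.] 0.73 3311 [[72.0, 189.0], [130.0, 176.0], [157.0, 295.0], [100.0, 309.0]]
hook t [263. 223.] 0.57 1949 [[244.0, 181.0], [271.0, 179.0], [279.0, 268.0], [252.0, 270.0]]
tray s [363. 195.] 0.93 5537 [[295.0, 204.0], [309.0, 152.0], [428.0, 184.0], [414.0, 236.0]]
tray t [470. 235.] 0.83 10669 [[421.0, 293.0], [435.0, 167.0], [522.0, 177.0], [508.0, 302.0]]
tray t [262. 227.] 0.49 1971 [[245.0, 181.0], [271.0, 179.0], [278.0, 268.0], [252.0, 270.0]]
board t [264. 202.] 0.8 7631 [[214.0, 159.0], [296.0, 153.0], [305.0, 274.0], [223.0, 280.0]]
```

View pics/c1.png

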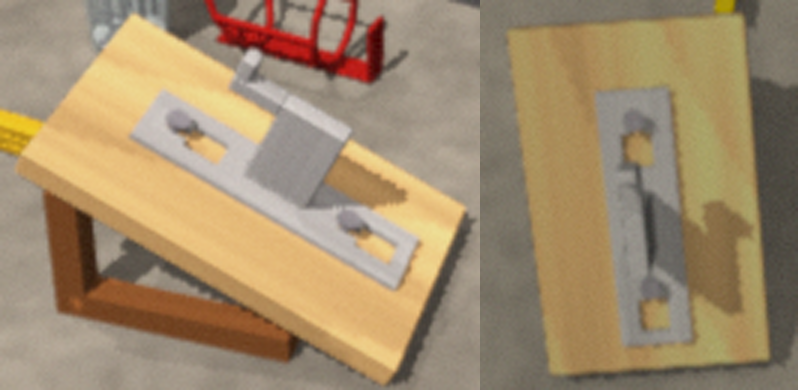

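The crop confirms the choice: the hook hangs nose up-slope, with both studs in the narrow slots and the wide ends just below them. I'll refine the fit with the plate and board corners, fit the tray, and work out the first move.

```bash
cat >> h.py <<'E'
from scipy.optimize import least_squares
from scipy.spatial.transform import Rotation as Ro
def board(v):
    return np.array([v[0],v[1],v[2]+.07]),(Ro.from_euler('z',v[3])*Ro.from_euler('y',-np.radians(25))).as_matrix()
def step(P,R,cur=None):
    """fractions for a move to TCP pose P,R (matrix)"""
    st=r.read_state();R0=Ro.from_quat(st['eef_rot']);p0=st['ee_pos']
    d=R0.inv().apply(np.array(P)-p0)/.2;w=(R0.inv()*Ro.from_matrix(R)).as_rotvec()/(np.pi/2)
    return np.round(np.r_[d,w],3).tolist()
E
python3 - <<'E'
from h import *
ps,pt=shot('side'),shot('top')
hc=[(.092,.025),(.092,-.025),(-.092,-.025),(-.092,.025)]
bc=[(.125,.08),(.125,-.08),(-.125,-.08),(-.125,.08)]
S=[(239,260),(248.3,245.7),(335,294.3),(326.5,308)];T=[(245.5,182.2),(270.1,180.5),(278.4,267.7),(254.1,269.4)]
SB=[(201,269.5),(240,220),(350,284),(324,337.)];TB=[(214.7,160.4),(295.7,155.2),(304.7,274.6),(229.9,278.7)]
def f(v):
    c,R=board(v);o=[]
    H=np.array([c+R@[a+v[4],b+v[5],.004] for a,b in hc]);B=np.array([c+R@[a,b,0] for a,b in bc])
    return np.concatenate([(proj(ps,H)-S).ravel(),(proj(pt,H)-T).ravel(),(proj(ps,B)-SB).ravel(),(proj(pt,B)-TB).ravel()])
q=least_squares(f,[.54,.227,0,.05,-.012,0],loss='soft_l1');v=q.x
print(v.round(4));print(f(v).reshape(-1,4,2).round(1).tolist())
c,R=board(v);arm=c+R@[v[4],v[5],.045];print('arm',arm.round(4));np.save('v.npy',v)
C=np.array([onz(pt,x,.04) for x in [(438,171),(517,180),(511,302),(424,292)]]);print(C.round(3).tolist(),[np.linalg.norm(C[i]-C[i-1]).round(3) for i in range(4)],C.mean(0).round(4))
tc=C.mean(0); l=C[0]+C[1]-C[2]-C[3]; print('tray yaw',np.degrees(np.arctan2(l[1],l[0])))
print(proj(ps,[[tc[0],tc[1],0.005]]),'tray origin seen side; cam centre of region 363 195')
Rt=R@np.diag([1,-1,-1.]);tcp=c+R@[v[4],v[5],.026];ab=tcp+R[:,2]*.12
print('tcp',tcp,'above',ab)
print(step(ab,Rt))
p=np.array([.232,-.58,.223]);print('via',step([.42,-.2,.30],Rt))
E
```

```text
[ 0.544   0.2286 -0.0033  0.0636 -0.0129 -0.0009]
[[[-1.0, -0.0], [0.5, -0.7], [-0.9, 0.4], [-0.0, 3.5]], [[-0.3, -0.1], [0.6, -0.1], [0.3, 0.3], [0.5, 0.3]], [[0.1, -3.3], [-1.6, -0.6], [-0.2, 0.3], [2.4, 2.1]], [[-0.6, -0.1], [0.8, -0.3], [0.7, -0.0], [-0.8, 1.1]]]
arm [0.5134 0.2258 0.102 ]
[[0.651, -0.139, 0.04], [0.631, -0.304, 0.04], [0.377, -0.275, 0.04], [0.398, -0.1, 0.04]] [np.float64(0.256), np.float64(0.167), np.float64(0.255), np.float64(0.177)] [ 0.5143 -0.2044  0.04  ]
tray yaw -7.553839987798338
[[363.58812757 198.10911944]] tray origin seen side; cam centre of region 363 195
tcp [0.52138454 0.22631556 0.08477599] above [0.47077287 0.2230925  0.19353293]
[2.6, -3.289, 0.145, -0.044, 0.275, 0.198]
via [1.579, -1.418, -0.387, -0.044, 0.275, 0.198]
```

Request:
play_rows:
  motion:
    - [0.9,-0.8,-0.4,-0.02,0.14,0.1,100]
    - [0.9,-0.8,-0.4,-0.02,0.14,0.1,100]
    - [0.9,-0.8,-0.4,-0.02,0.14,0.1,100]
    - [0.9,-0.8,-0.4,-0.02,0.14,0.1,100]
    - [0.9,-0.8,-0.4,-0.02,0.14,0.1,100]
  squeeze: 25

```text
time: 2.42
ee_pos: [0.3424, -0.3618, 0.305]
eef_rot: [0.987, 0.113, 0.112, -0.004]
ft_force: [-0.0, -0.7, -0.9]
width: 0.0871
```

```bash
cat > g.py <<'E'
import sys
from h import *
v=np.load('v.npy');c,R=board(v);Rt=R@np.diag([1,-1,-1.])
s=r.read_state();print(s['time'],s['ee_pos'].round(4),s['joint_positions'].round(2),s['ft_force'].round(1),s['width'])
for a in sys.argv[1:]:
    a=np.array(eval(a));P=c+R@[v[4]+a[0],v[5]+a[1],.026+a[2]];print(a,P.round(3),step(P,Rt))
E
python3 g.py 0,0,.14 0,0,.1
```

```text
2.425 [ 0.3424 -0.3618  0.305 ] [ 1.08 -0.06 -0.22  1.75 -0.21  1.34 -0.44] [-0.  -0.7 -0.9] 0.08711205650642517
[0.   0.   0.14] [0.462 0.223 0.212] [1.118, -2.72, 0.683, -0.023, 0.134, 0.102]
[0.  0.  0.1] [0.479 0.224 0.175] [1.159, -2.709, 0.879, -0.023, 0.134, 0.102]
```

Request:
play_rows:
  motion:
    - [0.4,-1,0.1,-0.02,0.13,0.1,100]
    - [0.4,-1,0.1,-0.02,0.13,0.1,100]
    - [0.4,-1,0.1,-0.02,0.13,0.1,100]
    - [0.4,-1,0.1,-0.02,0.13,0.1,100]
    - [0.4,-1,0.1,-0.02,0.13,0.1,100]

```text
time: 3.05
ee_pos: [0.3764, -0.1509, 0.2981]
eef_rot: [0.977, 0.031, 0.212, -0.009]
ft_force: [-0.2, -0.6, 0.1]
width: 0.0868
```

```bash
python3 g.py 0,0,.14 0,0,.1
```

```text
3.05 [ 0.3764 -0.1509  0.2981] [ 1.01 -0.49 -0.37  2.11 -0.49  1.19 -0.75] [-0.2 -0.6  0.1] 0.08676074466933047
[0.   0.   0.14] [0.462 0.223 0.212] [0.317, -1.834, 0.628, -0.003, 0.006, -0.001]
[0.  0.  0.1] [0.479 0.224 0.175] [0.319, -1.833, 0.828, -0.003, 0.006, -0.001]
```

Request:
play_rows:
  motion:
    - [0.6,-0.5,0,0,0,0,100]
    - [0.6,-0.5,0,0,0,0,100]
    - [0.6,-0.8,0.3,0,0,0,100]
    - [0.6,-0.9,0.3,0,0,0,100]
    - [0.6,-0.9,0.3,0,0,0,100]

```text
time: 3.68
ee_pos: [0.4993, 0.0388, 0.2932]
eef_rot: [0.977, 0.032, 0.211, -0.01]
ft_force: [0.3, -1.0, -0.1]
width: 0.087
```

```bash
python3 g.py 0,0,.14 0,0,.1
```

```text
3.675 [0.4993 0.0388 0.2932] [ 0.99 -0.42 -0.88  1.98 -0.45  1.04 -1.27] [ 0.3 -1.  -0.1] 0.08704892776279154
[0.   0.   0.14] [0.462 0.223 0.212] [-0.282, -0.927, 0.326, -0.005, 0.007, 0.0]
[0.  0.  0.1] [0.479 0.224 0.175] [-0.28, -0.925, 0.526, -0.005, 0.007, 0.0]
```

Request:
play_rows:
  motion:
    - [-0.1,-0.3,0,0,0,0,100]
    - [-0.2,-0.6,0.1,0,0,0,100]
    - [-0.28,-0.93,0.2,0,0,0,100]
    - [-0.28,-0.93,0.33,0,0,0,100]
    - [-0.28,-0.93,0.33,0,0,0,100]

```text
time: 4.3
ee_pos: [0.4638, 0.2197, 0.2112]
eef_rot: [0.977, 0.029, 0.211, -0.01]
ft_force: [0.3, 0.1, 0.6]
width: 0.0871
```

```bash
python3 g.py 0,0,.1 0,0,0
python3 - <<'E'
from h import *
s=shot('side');t=shot('top')
a=cv2.resize(s['image'][170:350,170:380],(520,446));b=cv2.resize(t['image'][120:300,200:320],(280,420));b=cv2.copyMakeBorder(b,0,26,0,0,0)
cv2.imwrite('pics/p2.png',np.hstack([a,b])[:,:,::-1])
E
```

```text
4.3 [0.4638 0.2197 0.2112] [ 0.82 -0.44 -1.21  2.05 -0.35  0.86 -1.77] [0.3 0.1 0.6] 0.08708788947271222
[0.  0.  0.1] [0.479 0.224 0.175] [-0.003, -0.013, 0.195, -0.003, 0.007, -0.003]
[0 0 0] [0.521 0.226 0.085] [0.003, -0.011, 0.695, -0.003, 0.007, -0.003]
```

View pics/p2.png

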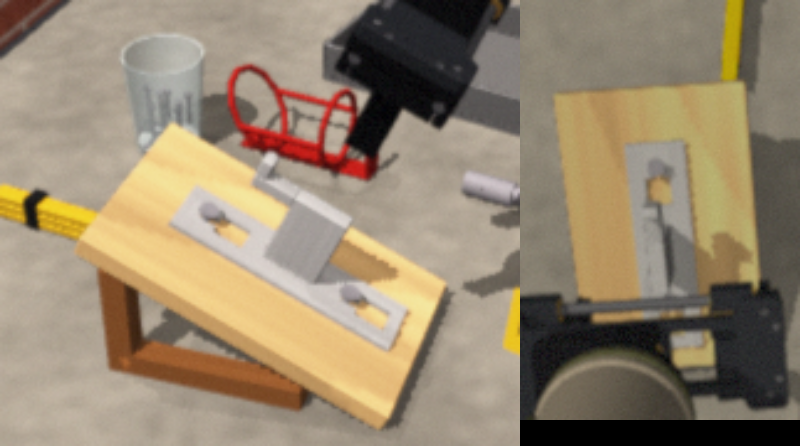

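The gripper stands squarely over the slope, with the arm between the open fingers (top crop, about column 660). I'll descend along the board normal and then close.

Request:
play_rows:
  motion:
    - [0,-0.01,0.25,0,0.007,0,100]
    - [0,-0.01,0.5,0,0.007,0,100]
    - [0,-0.01,0.65,0,0.007,0,100]
    - [0,-0.01,0.69,0,0.007,0,100]
    - [0,-0.01,0.69,0,0.007,0,100]

```text
time: 5.03
ee_pos: [0.5169, 0.2177, 0.1085]
eef_rot: [0.976, 0.022, 0.217, -0.012]
ft_force: [0.2, -0.3, 1.1]
width: 0.0869
```

```bash
python3 g.py 0,0,0
python3 - <<'E'
from h import *
s=shot('side');t=shot('top')
a=cv2.resize(s['image'][200:340,200:370],(540,446));b=cv2.resize(t['image'][150:285,210:310],(260,351));b=cv2.copyMakeBorder(b,0,95,0,0,0)
cv2.imwrite('pics/p3.png',np.hstack([a,b])[:,:,::-1])
E
```

```text
5.025 [0.5169 0.2177 0.1085] [ 0.34  0.12 -0.98  2.1   0.54  0.66 -2.53] [ 0.2 -0.3  1.1] 0.08685222326335534
[0 0 0] [0.521 0.226 0.085] [-0.029, -0.04, 0.118, -0.004, -0.001, -0.013]
```

View pics/p3.png

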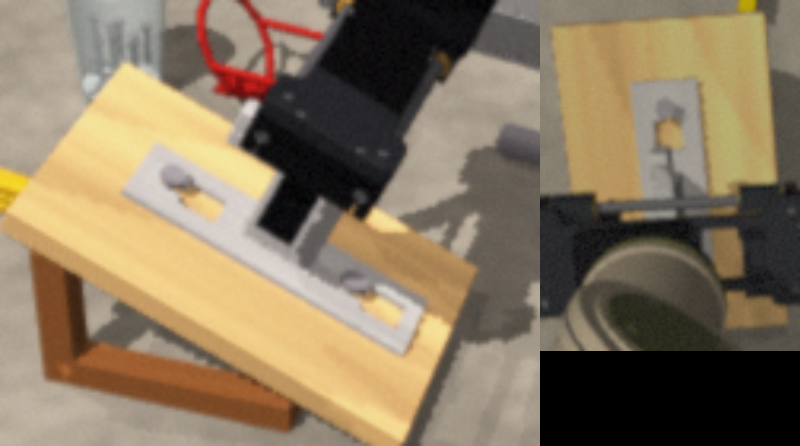

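Joint 7 is at -2.53, close to its -2.6 limit, and the descent stalled about 25 mm short. The same grasp turned half a turn puts joint 7 mid-range, so I'll back out, turn -180° about the tool axis and come down again.

Request:
play_rows:
  motion:
    - [0,0,-0.25,0,0,0,100]
    - [0,0,-0.5,0,0,0,100]
    - [0,0,-0.6,0,0,-0.1,100]
    - [0,0,-0.6,0,0,-0.2,100]
    - [0,0,-0.6,0,0,-0.3,100]

```text
time: 5.75
ee_pos: [0.4648, 0.2149, 0.2204]
eef_rot: [0.942, 0.252, 0.216, 0.04]
ft_force: [1.1, 0.1, 0.1]
width: 0.0869
```

Request:
play_rows:
  motion:
    - [0,0,0,0,0,-0.11,100]
    - [0,0,0,0,0,-0.22,100]
    - [0,0,0,0,0,-0.33,100]
    - [0,0,0,0,0,-0.44,100]
    - [0,0,0,0,0,-0.55,100]

```text
time: 6.38
ee_pos: [0.4647, 0.2149, 0.22]
eef_rot: [0.75, 0.624, 0.179, 0.126]
ft_force: [-0.5, 0.5, 0.3]
width: 0.0871
```

```bash
sed -i 's/diag(\[1,-1,-1.\])/diag([-1,1,-1.])/' g.py; python3 g.py 0,0,.14
```

```text
6.375 [0.4647 0.2149 0.22  ] [ 0.16 -0.22 -0.74  2.07  0.08  0.84 -0.82] [-0.5  0.5  0.3] 0.08707881588764627
[0.   0.   0.14] [0.462 0.223 0.212] [0.031, -0.035, 0.034, 0.006, -0.002, -1.158]
```

Joint 7 is rising as planned, so I'll finish the turn.

Request:
play_rows:
  motion:
    - [0,0,0,0,0,-0.11,100]
    - [0,0,0,0,0,-0.22,100]
    - [0,0,0,0,0,-0.33,100]
    - [0,0,0,0,0,-0.44,100]
    - [0,0,0,0,0,-0.55,100]

```text
time: 7.0
ee_pos: [0.4647, 0.2149, 0.2201]
eef_rot: [0.42, 0.881, 0.11, 0.189]
ft_force: [1.0, 0.9, 0.5]
width: 0.087
```

Request:
play_rows:
  motion:
    - [0,0,0,0,0,-0.11,100]
    - [0,0,0,0,0,-0.22,100]
    - [0,0,0,0,0,-0.33,100]
    - [0,0,0,0,0,-0.44,100]
    - [0,0,0,0,0,-0.55,100]

```text
time: 7.62
ee_pos: [0.4647, 0.2148, 0.2202]
eef_rot: [0.013, 0.976, 0.021, 0.218]
ft_force: [-0.6, 0.8, -0.8]
width: 0.0872
```

```bash
python3 g.py 0,0,.14 0,0,0
```

```text
7.625 [0.4647 0.2148 0.2202] [-0.1  -0.2  -0.52  2.08  0.17  0.86  0.83] [-0.6  0.8 -0.8] 0.08723776587746213
[0.   0.   0.14] [0.462 0.223 0.212] [0.03, 0.036, 0.035, 0.005, 0.003, -0.059]
[0 0 0] [0.521 0.226 0.085] [0.033, 0.03, 0.735, 0.005, 0.003, -0.059]
```

Request:
play_rows:
  motion:
    - [0.03,0.03,0.03,0.005,0,-0.06,100]
    - [0.03,0.03,0.25,0.005,0,-0.06,100]
    - [0.03,0.03,0.5,0.005,0,-0.06,100]
    - [0.03,0.03,0.73,0.005,0,-0.06,100]
    - [0.03,0.03,0.73,0.005,0,-0.06,100]

```text
time: 8.25
ee_pos: [0.5206, 0.2248, 0.082]
eef_rot: [-0.029, 0.976, 0.006, 0.215]
ft_force: [-0.2, 0.8, -0.6]
width: 0.0873
```

```bash
python3 g.py 0,0,0
```

```text
8.25 [0.5206 0.2248 0.082 ] [-0.1   0.14 -0.55  2.12  0.55  0.61  0.59] [-0.2  0.8 -0.6] 0.08726503376992979
[0 0 0] [0.521 0.226 0.085] [-0.01, 0.007, -0.011, -0.001, -0.001, -0.003]
```

In place to about 3 mm, so I close with a light grip.

Request:
play_rows:
  motion:
    - [-0.01,0.005,-0.015,0,0,0,100]
    - [-0.01,0.005,-0.015,0,0,0,10]
    - [-0.01,0.005,-0.015,0,0,0,5]
    - [-0.01,0.005,-0.015,0,0,0,5]
    - [-0.01,0.005,-0.015,0,0,0,5]
  squeeze: 30

```text
time: 8.88
ee_pos: [0.5211, 0.2291, 0.0881]
eef_rot: [-0.031, 0.975, 0.008, 0.218]
ft_force: [-0.6, 0.2, -0.6]
width: 0.0547
```

Request:
play_rows:
  motion:
    - [0,0,0,0,0,0,5]
    - [0,0,0,0,0,0,0]
    - [0,0,0,0,0,0,0]

```text
time: 9.25
ee_pos: [0.5212, 0.229, 0.0878]
eef_rot: [-0.031, 0.975, 0.008, 0.218]
ft_force: [0.3, -0.8, 0.5]
width: 0.0247
```

```bash
python3 g.py 0,0,0 .022,0,0
```

```text
9.25 [0.5212 0.229  0.0878] [-0.1   0.13 -0.56  2.11  0.54  0.61  0.59] [ 0.3 -0.8  0.5] 0.02474071406950709
[0 0 0] [0.521 0.226 0.085] [0.006, -0.013, 0.014, 0.001, 0.002, -0.001]
[0.022 0.    0.   ] [0.541 0.228 0.094] [-0.104, -0.013, 0.014, 0.001, 0.002, -0.001]
```

Request:
play_rows:
  motion:
    - [0,-0.01,0,0,0,0,0]
    - [0,-0.01,0,0,0,0,0]
    - [0,-0.01,0,0,0,0,0]

```text
time: 9.62
ee_pos: [0.5212, 0.2267, 0.0877]
eef_rot: [-0.031, 0.975, 0.007, 0.218]
ft_force: [-0.9, 0.1, -0.8]
width: 0.0139
```

```bash
python3 g.py 0,0,0 .022,0,0
```

```text
9.625 [0.5212 0.2267 0.0877] [-0.1   0.13 -0.56  2.11  0.54  0.61  0.6 ] [-0.9  0.1 -0.8] 0.013886796970488259
[0 0 0] [0.521 0.226 0.085] [0.006, -0.002, 0.013, 0.001, 0.002, -0.001]
[0.022 0.    0.   ] [0.541 0.228 0.094] [-0.104, -0.002, 0.014, 0.001, 0.002, -0.001]
```

Gripped: 13.9 mm opening on the 14 mm arm, with no side load. I slide 22 mm up the slope, which is tool -x, with a 1.4 mm lift inside the 4.5 mm clearance under the heads.

Request:
play_rows:
  motion:
    - [0,0,-0.007,0,0,0,0]
    - [-0.03,0,-0.007,0,0,0,0]
    - [-0.06,0,-0.007,0,0,0,0]
    - [-0.09,0,-0.007,0,0,0,0]
    - [-0.11,0,-0.007,0,0,0,0]

```text
time: 10.25
ee_pos: [0.5411, 0.2282, 0.0987]
eef_rot: [-0.031, 0.975, 0.008, 0.218]
ft_force: [-0.1, 0.8, -2.3]
width: 0.0135
```

Request:
play_rows:
  motion:
    - [0,0,0,0,0,0,0]
    - [0,0,0,0,0,0,0]

```text
time: 10.5
ee_pos: [0.5404, 0.2281, 0.0983]
eef_rot: [-0.031, 0.975, 0.008, 0.218]
ft_force: [-0.3, -0.4, -2.9]
width: 0.0138
```

```bash
python3 g.py .022,0,0
python3 - <<'E'
from h import *
s=shot('side');t=shot('top')
a=cv2.resize(s['image'][215:315,230:350],(540,450),interpolation=2);b=cv2.resize(t['image'][150:285,210:310],(260,351));b=cv2.copyMakeBorder(b,0,99,0,0,0)
cv2.imwrite('pics/p4.png',np.hstack([a,b])[:,:,::-1])
E
```

```text
10.5 [0.5404 0.2281 0.0983] [-0.09  0.15 -0.55  2.06  0.53  0.63  0.64] [-0.3 -0.4 -2.9] 0.013797842087639225
[0.022 0.    0.   ] [0.541 0.228 0.094] [0.005, -0.003, 0.021, 0.001, 0.002, -0.001]
```

View pics/p4.png

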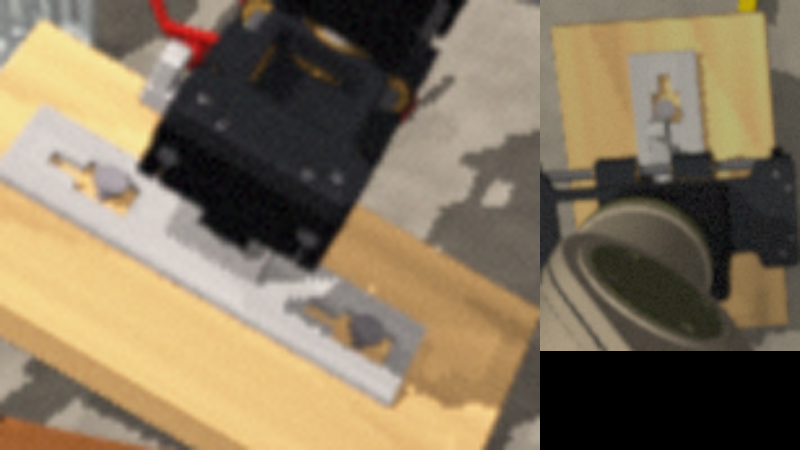

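Both stud heads stand in the wide ends with wood showing around them (side crop (112,180) and (365,330)). The wrist carries 2.9 N, which is the hook's weight. I lift along the board normal.

Request:
play_rows:
  motion:
    - [0,0,-0.03,0,0,0,0]
    - [0,0,-0.06,0,0,0,0]
    - [0,0,-0.09,0,0,0,0]
    - [0,0,-0.12,0,0,0,0]
    - [0,0,-0.15,0,0,0,0]

```text
time: 11.22
ee_pos: [0.5277, 0.2273, 0.1261]
eef_rot: [-0.031, 0.975, 0.008, 0.218]
ft_force: [0.4, 0.2, -3.0]
width: 0.0138
```

Request:
play_rows:
  motion:
    - [0,0,-0.2,0,0,0,0]
    - [0,0,-0.4,0,0,0,0]
    - [0,0,-0.6,0,0,0,0]
    - [0,0,-0.6,0,0,0,0]
    - [0,0,-0.6,0,0,0,0]

```text
time: 11.85
ee_pos: [0.4767, 0.2235, 0.2334]
eef_rot: [-0.031, 0.976, 0.007, 0.218]
ft_force: [0.4, 0.7, -2.8]
width: 0.0138
```

```bash
python3 g.py
python3 - <<'E'
from h import *
# tray target: tool down, hook lengthwise; two options of hook direction
ty=np.radians(-7.55)
for k,h in(('same',1),('rev',-1)):
    X=h*np.array([np.cos(ty),np.sin(ty),0]);Z=np.array([0,0,1.]);Y=np.cross(Z,X)
    Rt=np.c_[-X,Y,-Z]; print(k,step([.514,-.204,.20],Rt))
E
```

```text
11.85 [0.4767 0.2235 0.2334] [-0.05 -0.17 -0.57  2.03  0.18  0.89  0.91] [ 0.4  0.7 -2.8] 0.01375922246138821
same [0.024, -2.145, 0.171, 0.028, 0.279, 0.122]
rev [0.024, -2.145, 0.171, -0.409, 0.041, -1.834]
```

The hook is free. The same heading keeps joint 7 in range, so I swing to the tray and level the hook on the way.

Request:
play_rows:
  motion:
    - [0,-0.2,-0.05,0,0,0,0]
    - [0,-0.4,-0.1,0,0.05,0.02,0]
    - [0,-0.6,-0.1,0.01,0.1,0.05,0]
    - [0,-0.8,-0.1,0.015,0.14,0.06,0]
    - [0,-1,-0.1,0.015,0.14,0.06,0]

```text
time: 12.48
ee_pos: [0.4813, 0.0221, 0.25]
eef_rot: [0.017, 0.994, 0.003, 0.107]
ft_force: [0.2, 0.0, -3.5]
width: 0.0141
```

```bash
cat > t.py <<'E'
import sys
from h import *
s=r.read_state();print(s['time'],s['ee_pos'].round(4),s['joint_positions'].round(2),s['ft_force'].round(1),s['width'])
ty=np.radians(-7.55);X=np.array([np.cos(ty),np.sin(ty),0]);Z=np.array([0,0,1.]);Y=np.cross(Z,X)
Rt=np.c_[-X,Y,-Z]
for z in sys.argv[1:]:print(z,step([.514,-.204,float(z)],Rt))
E
python3 t.py .2
```

```text
12.475 [0.4813 0.0221 0.25  ] [ 0.09 -0.16 -0.23  1.95 -0.01  1.13  1.4 ] [ 0.2  0.  -3.5] 0.014130971659655291
.2 [-0.146, -1.126, 0.277, 0.013, 0.137, 0.061]
```

Request:
play_rows:
  motion:
    - [-0.04,-0.25,0,0,0.04,0.02,0]
    - [-0.08,-0.5,0,0.01,0.08,0.04,0]
    - [-0.12,-0.75,0.05,0.013,0.137,0.06,0]
    - [-0.15,-1,0.1,0.013,0.137,0.06,0]
    - [-0.15,-1,0.1,0.013,0.137,0.06,0]

```text
time: 13.1
ee_pos: [0.5066, -0.1821, 0.2335]
eef_rot: [0.068, 0.998, -0.001, -0.001]
ft_force: [-0.1, -0.0, -3.1]
width: 0.014
```

```bash
python3 t.py .12
python3 - <<'E'
from h import *
s=shot('side');t=shot('top')
a=cv2.resize(s['image'][90:270,250:450],(500,450),interpolation=2);b=cv2.resize(t['image'][150:320,400:530],(300,392));b=cv2.copyMakeBorder(b,0,58,0,0,0)
cv2.imwrite('pics/p5.png',np.hstack([a,b])[:,:,::-1])
print(proj(s,[.514,-.204,.04]),proj(t,[.514,-.204,.04]))
for n in('hook_arm','hook'):
  for p in(s,t):print(n,[(np.round(d['xy']),round(d['p'],2)) for d in eyes.landmark_of(p,n)])
E
```

```text
13.1 [ 0.5066 -0.1821  0.2335] [ 0.26  0.14 -0.    1.68  0.    1.33  1.69] [-0.1 -0.  -3.1] 0.014014600409657513
.12 [-0.053, -0.102, 0.568, -0.001, -0.001, -0.003]
[[364.3754551  185.60879644]] [[472.34125965 235.28135312]]
hook_arm [(array([222., 439.]), 0.94), (array([432., 310.]), 0.85), (array([368., 104.]), 0.82), (array([368., 127.]), 0.21)]
hook_arm [(array([298., 353.]), 0.66), (array([501., 224.]), 0.64), (array([109., 249.]), 0.6)]
hook [(array([231., 401.]), 0.94), (array([294., 233.]), 0.75), (array([370., 126.]), 0.71), (array([416., 319.]), 0.65)]
hook [(array([275., 346.]), 0.94), (array([137., 239.]), 0.9), (array([492., 223.]), 0.64)]
```

View pics/p5.png

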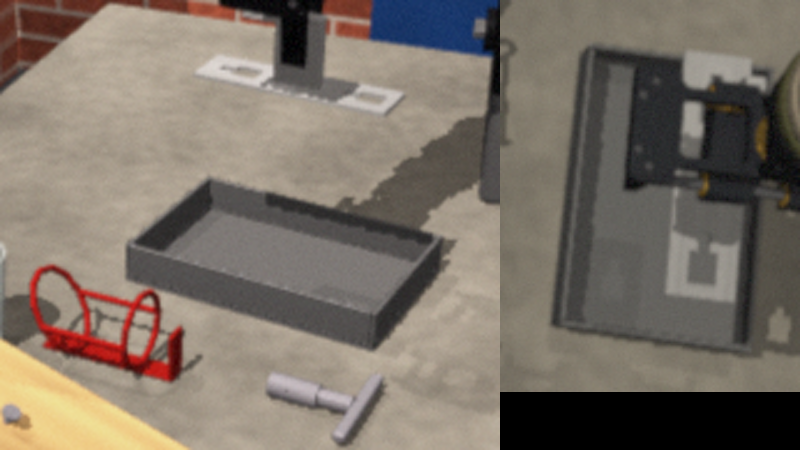

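The hook hangs level over the tray and the board's studs are bare. The hook needs about 20 mm more in -y, then down. I stop above the floor first.

Request:
play_rows:
  motion:
    - [-0.05,-0.1,0.15,0,0,0,0]
    - [-0.05,-0.1,0.4,0,0,0,0]
    - [-0.05,-0.1,0.6,0,0,0,0]
    - [-0.05,-0.1,0.8,0,0,0,0]
    - [-0.05,-0.1,0.85,0,0,0,0]

```text
time: 14.02
ee_pos: [0.5145, -0.1971, 0.0651]
eef_rot: [0.064, 0.998, 0.0, -0.0]
ft_force: [0.6, -0.0, -3.6]
width: 0.0137
```

Request:
play_rows:
  motion:
    - [0,0,0,0,0,0,0]
    - [0,0,0,0,0,0,0]

```text
time: 14.28
ee_pos: [0.5172, -0.1986, 0.0691]
eef_rot: [0.064, 0.998, -0.001, 0.003]
ft_force: [0.3, 0.1, -2.8]
width: 0.0142
```

```bash
python3 t.py .036
python3 - <<'E'
from h import *
s=shot('side');t=shot('top')
a=cv2.resize(s['image'][120:245,285:440],(540,435),interpolation=2);b=cv2.resize(t['image'][160:310,415:530],(260,339));b=cv2.copyMakeBorder(b,0,96,0,0,0)
cv2.imwrite('pics/p6.png',np.hstack([a,b])[:,:,::-1])
E
```

```text
14.275 [ 0.5172 -0.1986  0.0691] [ 0.28  0.31  0.    1.83 -0.    0.99  1.73] [ 0.3  0.1 -2.8] 0.014193936608725229
.036 [0.013, -0.029, 0.165, -0.0, 0.004, 0.002]
```

View pics/p6.png

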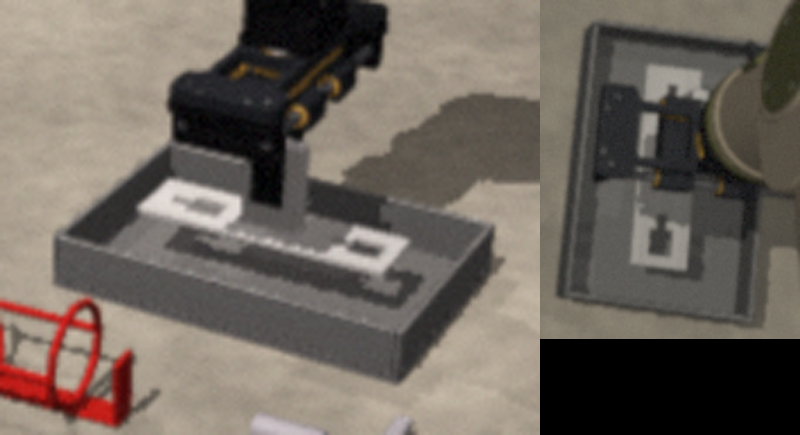

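The hook is centred and aligned in the tray with clearance all round. I lower it slowly.

Request:
play_rows:
  motion:
    - [0.01,-0.02,0.03,0,0.004,0,0]
    - [0.01,-0.02,0.06,0,0.004,0,0]
    - [0.01,-0.02,0.09,0,0.004,0,0]
    - [0.01,-0.02,0.11,0,0.004,0,0]
    - [0.01,-0.02,0.13,0,0.004,0,0]

```text
time: 15.0
ee_pos: [0.5135, -0.202, 0.0408]
eef_rot: [0.064, 0.998, 0.0, -0.002]
ft_force: [-0.3, 0.2, -3.3]
width: 0.0139
```

Request:
play_rows:
  motion:
    - [0,0,0.008,0,0,0,0]
    - [0,0,0.016,0,0,0,0]
    - [0,0,0.024,0,0,0,0]
    - [0,0,0.024,0,0,0,0]

```text
time: 15.5
ee_pos: [0.5134, -0.2021, 0.0362]
eef_rot: [0.064, 0.998, 0.0, -0.002]
ft_force: [-0.3, 0.4, -3.3]
width: 0.0137
```

```bash
python3 t.py .036
```

```text
15.5 [ 0.5134 -0.2021  0.0362] [ 0.29  0.36  0.    1.85 -0.    0.94  1.73] [-0.3  0.4 -3.3] 0.013689892819764538
.036 [-0.004, -0.009, 0.001, -0.0, -0.002, 0.002]
```

Still carrying the full weight, so I creep down 1 mm per row.

Request:
play_rows:
  motion:
    - [0,0,0.005,0,-0.002,0,0]
    - [0,0,0.01,0,-0.002,0,0]
    - [0,0,0.01,0,-0.002,0,0]

```text
time: 15.88
ee_pos: [0.5134, -0.202, 0.0343]
eef_rot: [0.064, 0.998, -0.0, 0.0]
ft_force: [0.6, -0.0, -2.5]
width: 0.0142
```

Request:
play_rows:
  motion:
    - [0,0,0.005,0,0,0,0]
    - [0,0,0.005,0,0,0,0]

```text
time: 16.12
ee_pos: [0.5134, -0.202, 0.0332]
eef_rot: [0.064, 0.998, -0.0, 0.0]
ft_force: [-0.5, 0.4, -2.8]
width: 0.0137
```

Request:
play_rows:
  motion:
    - [0,0,0.005,0,0,0,0]
    - [0,0,0.005,0,0,0,0]

```text
time: 16.38
ee_pos: [0.5134, -0.202, 0.0322]
eef_rot: [0.064, 0.998, -0.0, 0.0]
ft_force: [-0.1, -0.3, -3.8]
width: 0.0139
```

Request:
play_rows:
  motion:
    - [0,0,0.005,0,0,0,0]
    - [0,0,0.005,0,0,0,0]

```text
time: 16.62
ee_pos: [0.5134, -0.202, 0.0312]
eef_rot: [0.064, 0.998, -0.0, 0.0]
ft_force: [-0.5, 0.1, -3.5]
width: 0.0138
```

Request:
play_rows:
  motion:
    - [0,0,0.005,0,0,0,0]
    - [0,0,0.005,0,0,0,0]

```text
time: 16.88
ee_pos: [0.5135, -0.2021, 0.0304]
eef_rot: [0.065, 0.998, -0.0, 0.0]
ft_force: [-1.3, 0.5, -1.6]
width: 0.014
```

Contact is starting, as the load has dropped to 1.6 N. I go another 0.6 mm and then open part way.

Request:
play_rows:
  motion:
    - [0,0,0.003,0,0,0,0]
    - [0,0,0.003,0,0,0,0]

```text
time: 17.12
ee_pos: [0.5134, -0.2021, 0.0302]
eef_rot: [0.065, 0.998, -0.0, 0.0]
ft_force: [-4.1, 1.2, 5.1]
width: 0.014
```

Request:
play_rows:
  motion:
    - [0,0,0,0,0,0,30]
    - [0,0,0,0,0,0,50]
    - [0,0,0,0,0,0,50]
    - [0,0,0,0,0,0,50]

```text
time: 17.62
ee_pos: [0.5135, -0.202, 0.0297]
eef_rot: [0.064, 0.998, -0.0, 0.0]
ft_force: [-0.5, -0.7, -0.4]
width: 0.041
```

Released and the force is back to zero. I go straight up slowly, then away.

Request:
play_rows:
  motion:
    - [0,0,-0.1,0,0,0,50]
    - [0,0,-0.25,0,0,0,50]
    - [0,0,-0.5,0,0,0,50]
    - [0,0,-0.8,0,0,0,50]
    - [0,0,-0.9,0,0,0,50]

```text
time: 18.25
ee_pos: [0.5149, -0.2025, 0.2139]
eef_rot: [0.065, 0.998, -0.001, 0.003]
ft_force: [0.2, -0.1, -0.9]
width: 0.0431
```

Request:
play_rows:
  motion:
    - [0.2,-0.2,-0.2,0,0,0,50]
    - [0.4,-0.5,-0.2,0,0,0,50]
    - [0.4,-0.8,-0.2,0,0,0,50]
    - [0.4,-1,-0.2,0,0,0,50]
    - [0.4,-1,-0.2,0,0,0,50]

```text
time: 18.88
ee_pos: [0.406, -0.3939, 0.2494]
eef_rot: [0.068, 0.998, -0.001, -0.0]
ft_force: [0.8, 0.5, -0.1]
width: 0.0437
```

Request:
play_rows:
  motion:
    - [0,0,0,0,0,0,50]
    - [0,0,0,0,0,0,50]

```text
time: 19.12
ee_pos: [0.4092, -0.3887, 0.2497]
eef_rot: [0.063, 0.998, 0.0, 0.0]
ft_force: [1.0, 0.2, -0.2]
width: 0.0434
```

Run:
```python
from h import *
st=r.read_state();print(st['time'],st['ee_pos'],st['joint_vel'].round(3))
s=shot('side','s9');t=shot('top')
a=cv2.resize(s['image'][140:350,170:440],(500,389),interpolation=2);b=cv2.resize(t['image'][90:310,270:530],(300,254));b=cv2.copyMakeBorder(b,0,135,0,0,0)
cv2.imwrite('pics/p9.png',np.hstack([a,b])[:,:,::-1])
for n in('tumbler','levers','puller','cage','hook','keyhole_upper','keyhole_lower'):
  for k,p in(('s',s),('t',t)):print(n,k,[(np.round(d['xy']).tolist(),round(d['p'],2)) for d in eyes.landmark_of(p,n)])
```

```text
19.125 [ 0.40915363 -0.38874145  0.24973811] [-0.001 -0.002  0.004  0.     0.    -0.002  0.004]
tumbler s [([238.0, 226.0], 0.64), ([196.0, 262.0], 0.35)]
tumbler t [([359.0, 136.0], 0.57)]
levers s [([197.0, 261.0], 0.93)]
levers t [([293.0, 128.0], 0.7)]
puller s [([376.0, 253.0], 0.62)]
puller t []
cage s [([294.0, 233.0], 0.63)]
cage t [([371.0, 192.0], 0.95)]
hook s [([418.0, 321.0], 0.8), ([229.0, 399.0], 0.77), ([365.0, 202.0], 0.59), ([285.0, 306.0], 0.15)]
hook t [([276.0, 345.0], 0.98), ([467.0, 235.0], 0.87), ([132.0, 239.0], 0.73)]
keyhole_upper s [([185.0, 395.0], 0.94), ([442.0, 330.0], 0.93), ([345.0, 194.0], 0.91), ([364.0, 184.0], 0.39)]
keyhole_upper t [([127.0, 208.0], 0.81), ([269.0, 374.0], 0.78), ([468.0, 217.0], 0.74)]
keyhole_lower s [([386.0, 302.0], 0.89), ([293.0, 404.0], 0.82), ([386.0, 208.0], 0.69)]
keyhole_lower t [([282.0, 316.0], 0.95), ([146.0, 284.0], 0.81), ([467.0, 273.0], 0.73)]
```

View pics/p9.png

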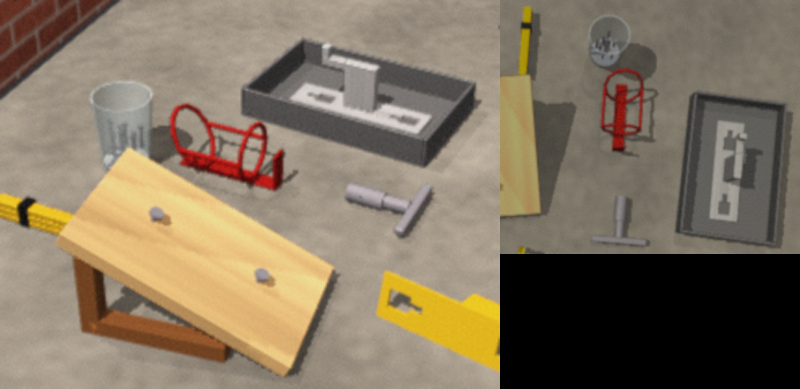

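The hook lies flat in the tray, plate down (side crop (360,105)). The studs are bare and the bystanders are at their first pixels. I hand in.

```bash
python3 -c "from bench import job; print(job.close_job())"
```

```text
the job is handed in; nothing more can be done
None
```

The hook is off the board and lying plate down, flat on the tray floor. I handed the job in at about 19 s on the robot clock.

- **Pick:** I chose the small grey hook hung on the board, not the larger grey one or the yellow one. I pinched it across its arm; the fingers stopped at 13.9 mm on the 14 mm arm.
- **Slide and lift:** I slid it 22 mm up the slope. The picture showed both stud heads in the wide ends, and I lifted it free along the board normal.
- **Placing:** I levelled it over the tray and crept down until the floor took its weight, with a peak wrist reading of about 7 N just before letting go. I then opened the gripper and moved well clear.

**Last checks:** The final picture shows the hook flat inside the tray, both studs bare, and nothing touching the robot. The tumbler, levers and cage came back within a few pixels of where they started. The network missed the puller in the last top view, but it shows unmoved in the pictures and in the side view.

**What went wrong:** My first descent stopped about 25 mm short because joint 7 was near its range limit (-2.53 of -2.6). I backed out without touching the hook and used the same grasp turned half a turn. The fitted board height was also about 3 mm lower than the scene description gives, so I used the force reading rather than the fit for the final lowering.

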